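# Roll the edger spindle into the V-block and set it against the end stop

## Task

Roll the steel spindle over the bench, up the ramp of the V-block and fully down into the V, then slide it along the V until its end rests against the end stop, ready for the run-out check. Push it gently with the fingertips or the outside of the fingers only: do not grip it or lift it, and leave everything else on the bench where it is.

Things in the scene. Friction and masses are not known exactly. Their poses are not given: they have to be found in the camera images.
- spindle: Steel round bar, 150 mm long, lying on the bench. Body 36 mm in diameter, 120 mm long; at each end a journal, diameter 22 mm, 15 mm long. Origin: its centre, on the axis. y runs along the bar (as the stand's y at the start, within 0.12 rad); x and z turn as it rolls. It rolls square to its own axis; a few newtons roll it, or slide it along the V; let go, it soon stops. 0.6 to 0.9 kg.
- stand: Run-out stand with the V-block, fixed. Origin on the bench under the bottom line of the V; x is the roll-in direction (the spindle starts on the -x side), y runs along the V towards the end stop, z up. V-block 110 mm long (y -55 to 55 mm). A seated spindle has its axis at x = 0, 22.8 mm above the bench, both ends overhanging the block.
- vee (a point): Where the spindle's centre must come to lie: on the axis of a seated spindle, midway along the V-block (stand frame 0, 0, 22.8 mm). There its +y end just touches the end stop.
- stop_face (a point): Point on the inner face of the end stop, where the spindle's +y end must touch (stand frame 0, 75, 22.8 mm). The stop is an upright aluminium plate, y 75 to 87 mm, x -22 to 48 mm, 40 mm high. The spindle's -y end stands free, to be pushed on.
- bearing: Bystander, leave alone: loose ball bearing lying flat, a steel ring 52 mm across and 15 mm high. Origin at the centre of its underside.
- screwdriver: Bystander, leave alone: loose screwdriver, 190 mm long, black handle, lying flat. Origin at the centre of its underside.
- spanner: Bystander, leave alone: loose steel spanner, 150 mm long, lying flat. Origin at the centre of its underside.
- wheel: Bystander, leave alone: loose grey grinding wheel lying flat, 100 mm across and 22 mm high. Origin at the centre of its underside.
- bottle: Bystander, leave alone: loose standing white bottle, 52 mm across, 140 mm high. Origin at the centre of its underside.
- jar: Bystander, leave alone: loose standing clear jar with a grey lid, 60 mm across, 60 mm high. Origin at the centre of its underside.
- lip (a point): Top edge of the V on the entry side (stand frame -14, 0, 10 mm). Ramp from the bench at x = -58 mm up to 10 mm height at x = -18 mm, flat to x = -14 mm; the V then falls at 30 degrees to 2 mm height at x = 0 and rises at 30 degrees to the far wall, 22 mm high at x = 35 mm. Climbing the ramp tends to square the spindle.
- column (a point): Foot of the dial gauge's column (stand frame 100, 25, 12 mm). Behind the V: base plate, x 50 to 135 mm, y -65 to 85 mm, 12 mm high; magnet foot, column and dial gauge on it, x 75 to 125 mm, y -20 to 105 mm, up to 162 mm high.
Mind the look-alikes: they are no part of the job. What is shaped like the spindle but blue or pink is not meant.

How it is judged (in metres and radians):
On the way, in this order (a step that is already met when the one before it is completed fails the run):
1. the spindle has rolled over by half a turn on the bench (angle between spindle's own z axis and vertical above 2.4 rad), for 0.02 s.
2. the spindle lies fully in the V, square to it (x of spindle in the frame of stand between -0.004 and 0.004 m and z of spindle in the frame of stand between 0.019 and 0.0255 m and angle between the y axis of spindle and the y axis of stand, either way round below 0.05 rad), for 0.2 s.
At the end, for the whole second after the job is handed in: The spindle lies at rest fully down in the V (axis within 4 mm of the V's middle line and no more than 2.7 mm above its seated height, square to the V within 0.05 rad), its end within 3 mm of the end stop's face (all of step 2 and y of spindle in the frame of stand between -0.003 and 0.003 m and linear speed of spindle below 0.01 m/s and angular speed of spindle below 0.2 rad/s); the robot touches nothing.
It fails at once if the spindle is lifted (its centre more than 45 mm above the bench) (z of spindle in the frame of stand above 0.045 m).
It fails at once if the spindle is gripped or pushed hard (more than 35 N between fingers and spindle) (contact force between the fingers and spindle above 35 N).
It fails at once if a bystander (bearing, screwdriver, spanner, wheel, bottle or jar) is moved by more than 20 mm (distance of any of bearing, screwdriver, spanner, wheel, bottle, jar from where it was at the start of the episode above 0.02 m).
It also fails if it takes over 54 s, if anything falls off the work surface, if the arm or the gripper's body presses on something with over 40 N, if the wrist force passes 120 N, or if a joint passes its speed limit or range.

## Robot

A 6-joint arm with a two-finger parallel gripper is mounted at the origin on the work surface. World frame = base frame: x ahead of the robot, y to its left, z up, the work surface at z = 0. Lengths are in m, angles in degrees, forces in N, time in s.
With the tool pointing down it reaches from about 0.3 to 0.75 m from the base axis. Payload 8.5 kg.
Tool frame: the origin (TCP) lies on the centre line of the jaws, within the pads' length; the fingertips stand 17 mm ahead of it and the grasp point (between the pads) lies 2 mm behind it (env.tcp_to_tips is the distance from the TCP to the fingertips, in m); z points along the fingers, y is the line along which they close (so a half turn about z gives the same grasp; the last joint's range is limited). The gripper opens to 85 mm and grips with 20 to 120 N. Pads are 22 mm wide; open, the fingers measure 114 mm over their backs; the gripper's body (76 mm by 85 mm) begins 54 mm behind the grasp point. The pads swing forward as they close: fully open they stand 13 mm farther back than shut.
Start: joints at [56.878, 21.807, 74.336, -0, 83.858, -12.336], TCP at [0.195, 0.514, 0.248] pointing down, gripper open.
Joint ranges: [-178.18, 178.18], [-50.72, 133.34], [12.68, 142.11], [-81.47, 261.47], [9.98, 163.14], [-165.26, 165.26]. Speed limits (degrees/s): [136.94, 136.94, 180, 180, 180, 180].

## Interface

Orientations are given as a 3x3 rotation matrix whose columns are the frame's x, y, z axes.
In Python, from rig import env gives the robot as it stands. The module is installed in compiled form; this text tells all that it offers.
- The arm moves only by the shell command python3 -m pendant 'ROWS' [FORCE]. ROWS is JSON, a list of rows, each a list of 7 numbers: the opening, from 0 (shut) to 1 (fully open), then the shift along the tool's x, y, z in m, then the turn, a rotation vector about the tool's x, y, z in rad. A call has 1 to 5 rows; each row is the pose to reach, as a shift and turn from the pose commanded when the call began, along the tool's axes at that moment; what a row does not reach only later rows make up. A row lasts 1/8 s, in which the tool goes at most 62.5 mm and 10.7 degrees, less where a joint would pass 70% of its speed; a pose out of reach is approached as far as the arm can. A call with a gripper value outside its range is refused whole. The fingers move at their own pace and stop on an object; FORCE is the grip in N (left out, the last holds). Time passes only in rows, so rows that repeat a pose let the fingers close. It gives the time, the measured TCP pose, the force, the opening and the grip force at its end, in the units of the state.
- env.observe(): the state, without advancing time (a new reading comes with each control period).
- env.get_image(name): name is "side" or "top" or "wrist"; returns a dict with "image" (400x640x3 uint8, blue, green, red), "fx", "fy", "cx", "cy" (pixels), "pose" (4x4, takes a point from camera to world coordinates). Camera axes: x right, y up, looking along -z (the intrinsics and any distortion apply to the point x, -y, -z); pixel columns grow to the right and rows downward; lengths in m; the calibration is good to about 2 mm. A picture is of the moment at which its call begins. There is no depth.
- env.close_job(): hands the job in; it is judged then, once.
Trained networks look in the newest picture that a camera, given by its name, has taken for a name from the list of things; names that differ only in an ending like _2 or _b are one class to them, and where a whole thing is asked for, a point or a joint stands for the part that bears it (a point fixed in the world has none). Each returns a list of dicts, best first, with "conf" (0 to 1); they miss things now and then, are a little off and sometimes report something else, mostly with a low value. They report only what shows in the picture. A call takes as long as a camera call. They do not tell look-alikes from the thing itself.
- env.find_in(camera, thing): "bbox" ([centre column, centre row, width, height] in pixels, round what is visible of it).
- env.trace(camera, thing): "mask" (400x640 bool, what is visible of it) and "bbox" ([centre column, centre row, width, height] in pixels, round what is visible of it).
- env.tip_of(camera, thing): "centre" ([column, row] in pixels: a listed point, or the origin of a listed thing).
The state is a dict: "time_s": time; "q": joint angles; "qvel": joint speeds; "joint_efforts": joint torques, N m; "position": TCP position; "tool_rot": TCP orientation; "ft_force": force on the tool from outside, world axes, zero at the start; "wrist_torque": the same for the moment, N m; "grip_width": finger opening in m; "gripper_force": force on a finger pad.
Only numpy, scipy, OpenCV 4.12 (cv2) and the standard library are available. Lean on these libraries where they do the work, as an engineer would, in place of code of your own. Each camera call takes 0.05 s, during which the arm holds its last target. There are 200 camera calls.

## Working session

There is one attempt and no reset: what is moved stays moved. The work goes in short steps, Python scripts to look and compute and a shell command to move; the robot and the scene stay as the last step left them, time stands still between calls to the robot, and variables do not carry over. Pictures are saved under pics/ and viewed, at most 10 in all, crops included, and the job is handed in when it is done.

```bash
mkdir -p pics; cat > h.py <<'E'
import numpy as np, cv2
from rig import env
def ray(im,u,v):
    d=np.array([(u-im["cx"])/im["fx"],-(v-im["cy"])/im["fy"],-1.0]);P=np.array(im["pose"])
    return P[:3,3],P[:3,:3]@d
def atz(im,u,v,z):
    o,d=ray(im,u,v);return o+d*(z-o[2])/d[2]
def proj(im,p):
    P=np.array(im["pose"]);c=P[:3,:3].T@(np.asarray(p,float)-P[:3,3])
    return np.array([im["cx"]+im["fx"]*c[0]/-c[2],im["cy"]-im["fy"]*c[1]/-c[2]])
E
python3 - <<'E'
from h import *
np.set_printoptions(precision=4,suppress=True)
for n in("top","side"):
    im=env.get_image(n);cv2.imwrite(f"pics/{n}0.png",im["image"])
    print(n,[k for k in im],im["fx"],im["cx"],im["cy"]);print(im["pose"])
    for t in("spindle","stand","bearing","screwdriver","spanner","wheel","bottle","jar"):
        print(t,[(round(r["conf"],2),np.round(r["bbox"])) for r in env.find_in(n,t)[:3]])
    for t in("spindle","vee","stop_face","lip","column","stand"):
        print(t,[(round(r["conf"],2),np.round(r["centre"],1)) for r in env.tip_of(n,t)[:3]])
s=env.observe();print(s["time_s"],s["position"],s["tool_rot"])
E
```

```text
top ['image', 'fx', 'fy', 'cx', 'cy', 'pose'] 409.03251269482234 309.25835039019887 197.6200428027224
[[ 0.0842  0.9718 -0.2201  0.2718]
 [-0.9964  0.0831 -0.0141 -0.0169]
 [ 0.0046  0.2205  0.9754  1.2464]
 [ 0.      0.      0.      1.    ]]
spindle [(0.95, array([346., 247.,  41.,  31.])), (0.85, array([408., 291.,  48.,  34.])), (0.79, array([364., 186.,  13.,  46.]))]
stand [(0.62, array([283., 200.,  61.,  46.])), (0.43, array([202., 145.,  30.,  25.]))]
bearing []
screwdriver [(0.52, array([385., 150.,  36.,   6.]))]
spanner []
wheel [(0.75, array([202., 143.,  27.,  25.]))]
bottle [(0.87, array([437., 181.,  28.,  26.])), (0.25, array([387., 150.,  27.,  12.]))]
jar [(0.79, array([183., 215.,  26.,  26.]))]
spindle [(0.92, array([404.8, 290.6])), (0.78, array([273.3, 118.8])), (0.71, array([256.9, 267.8]))]
vee [(0.6, array([438.2, 233.6])), (0.55, array([295.1, 198.5]))]
stop_face [(0.77, array([297.8, 222. ]))]
lip [(0.91, array([302.1, 198.5])), (0.57, array([429.1, 182.4]))]
column [(0.95, array([262.3, 205.2])), (0.22, array([297.7, 196.1]))]
stand [(0.56, array([297.6, 1
[... 681 characters left out ...]
406., 346.,  68.,  46.]))]
wheel [(0.93, array([313., 120.,  36.,  25.]))]
bottle [(0.73, array([458., 282.,  36.,  57.])), (0.2, array([388., 229.,  58.,  35.]))]
jar [(0.66, array([239., 134.,  24.,  28.]))]
spindle [(0.9, array([228.8, 202.5])), (0.86, array([300.7, 345.3])), (0.81, array([310.8, 255.7]))]
vee [(0.6, array([318.2, 191.4])), (0.2, array([301.7, 199.7]))]
stop_face [(0.98, array([299.9, 200.1])), (0.6, array([387.9, 225.8]))]
lip [(0.74, array([328.1, 197. ]))]
column [(0.92, array([293.4, 179.3])), (0.21, array([454.1, 304. ]))]
stand [(0.63, array([323. , 196.1]))]
1.5 [0.1952 0.5142 0.2483] [[-0.9349  0.3549  0.    ]
 [ 0.3549  0.9349  0.    ]
 [ 0.      0.     -1.    ]]
```

```bash
python3 - <<'E'
import cv2
t=cv2.imread("pics/top0.png");cv2.imwrite("pics/topc.png",cv2.resize(t[90:315,160:460],None,fx=2.66,fy=2.66,interpolation=2))
E
```

```text
(no output)
```

View pics/topc.png

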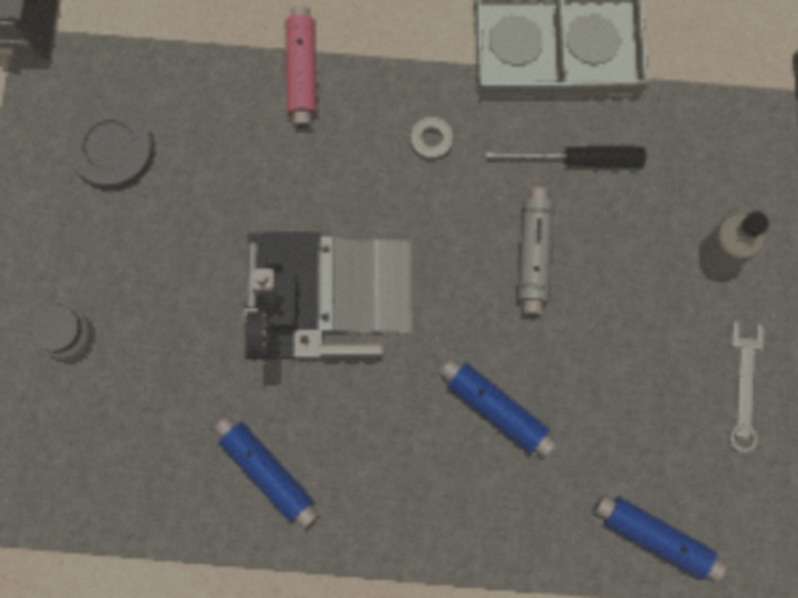

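View pics/side0.png

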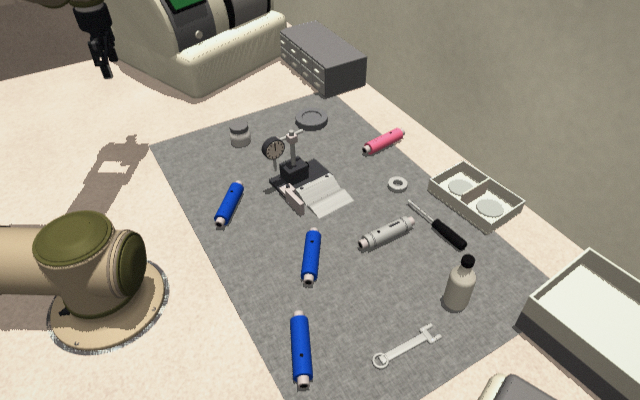

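The things shaped like a spindle in the top view are the grey bar at (361,184), three blue ones at (346,247), (408,291) and (257,268), and a pink one at (273,115). The grey steel bar is the one meant: it isn't coloured, it lies on the ramp side and it is parallel to the V. The stand is at (283,200), its stop on the image-bottom side, so stand x is about world +y and stand y about world -x.

```bash
cat >> h.py <<'E'
from scipy.optimize import least_squares
KP={"vee":(0,0,.0228),"stop_face":(0,.075,.0228),"lip":(-.014,0,.010),"column":(.1,.025,.012),"stand":(0,0,0)}
def S2W(p,q):
    x,y,a=p;c,s=np.cos(a),np.sin(a);q=np.asarray(q,float)
    return np.array([x+c*q[0]-s*q[1],y+s*q[0]+c*q[1],q[2]])
def fit(obs,p0):
    f=lambda p:np.concatenate([proj(im,S2W(p,q))-uv for im,q,uv in obs])
    r=least_squares(f,p0,loss="soft_l1");return r.x,f(r.x).reshape(-1,2)
E
python3 - <<'E'
from h import *
np.set_printoptions(precision=4,suppress=True)
obs=[];ims={n:env.get_image(n) for n in("top","side")}
t=lambda a,b:np.array([160+a/2.66,90+b/2.66])
# top crop: ramp foot corners, block corners
for q,uv in [((-.058,-.055,0),t(411,240)),((-.058,.055,0),t(411,332))]: obs.append((ims["top"],q,uv))
for n,k,uv in[("top","stop_face",(297.8,222)),("top","lip",(302.1,198.5)),("top","vee",(295.1,198.5)),("top","column",(262.3,205.2)),
 ("side","stop_face",(299.9,200.1)),("side","vee",(318.2,191.4)),("side","lip",(328.1,197)),("side","column",(293.4,179.3))]:
    obs.append((ims[n],KP[k],np.array(uv)))
p,r=fit(obs,[.3,0,1.57]);print(p,np.degrees(p[2]));print(r)
R=np.array([[np.cos(p[2]),-np.sin(p[2])],[np.sin(p[2]),np.cos(p[2])]])
for n in ims:
  im=ims[n]
  for d in env.trace(n,"spindle"):
    ys,xs=np.nonzero(d["mask"]);sat=np.ptp(im["image"][ys,xs].astype(int),axis=1).mean()
    c=np.array([xs.mean(),ys.mean()]);pc,ev=cv2.PCACompute(np.c_[xs,ys].astype(np.float32),None)[:2]
    a=atz(im,*(c-20*ev[0]),.018);b=atz(im,*(c+20*ev[0]),.018);w=atz(im,*c,.018)
    dd=R.T@(b-a)[:2]
    print(n,round(d["conf"],2),c,"sat",round(sat),w,"stand",R.T@(w[:2]-p[:2]),"yaw vs stand y",np.degrees(np.arctan2(-dd[0],dd[1])))
E
```

```text
[0.5472 0.0412 1.6823] 96.38994479161623
[[-0.1768  0.6442]
 [ 0.8896  0.4011]
 [-1.1991 -1.1289]
 [-1.3708 -0.9677]
 [ 1.001  -1.7717]
 [ 1.5679  1.0562]
 [-0.8401  3.0986]
 [ 4.8849 -0.6437]
 [-1.6778  0.3538]
 [-0.1707 -1.7299]]
top 0.97 [272.8441 114.3575] sat 52 [0.8134 0.1411 0.018 ] stand [ 0.0696 -0.2756] yaw vs stand y 0.3479790486873041
top 0.96 [360.7887 183.3561] sat 11 [ 0.6079 -0.1548  0.018 ] stand [-0.2015 -0.0384] yaw vs stand y -5.919422703122826
top 0.82 [408.1429 291.4817] sat 52 [ 0.2927 -0.3116  0.018 ] stand [-0.3223  0.2923] yaw vs stand y 59.615853629141064
top 0.73 [439.9549 232.3507] sat 12 [ 0.4753 -0.4022  0.018 ] stand [-0.4327  0.1208] yaw vs stand y -6.890523990242054
top 0.71 [259.9268 267.173 ] sat 52 [0.326  0.1287 0.018 ] stand [0.1116 0.2102] yaw vs stand y 41.73398104987805
top 0.58 [346.6633 242.7733] sat 52 [ 0.4199 -0.1229  0.018 ] stand [-0.1489  0.1448] yaw vs stand y 49.61005386162632
side 0.93 [310.7332 256.3957] sat 117 [ 0.4155 -0.127   0.018 ] stand [-0.1525  0.1496] yaw vs stand y 49.28887596872314
side 0.85 [382.8346 140.4068] sat 83 [0.8088 0.1418 0.018 ] stand [ 0.0709 -0.2711] yaw vs stand y -179.59588708303886
side 0.74 [300.7736 349.1833] sat 122 [ 0.2882 -0.3137  0.018 ] stand [-0.3239  0.2969] yaw vs stand y 58.733010541691364
side 0.68 [386.0414 231.8027] sat 11 [ 0.604  -0.1542  0.018 ] stand [-0.2005 -0.0347] yaw vs stand y 174.42732549308784
side 0.57 [228.6567 202.9404] sat 110 [0.3241 0.1299 0.018 ] stand [0.113  0.2119] yaw vs stand y 41.15344518199577
side 0.37 [239.7971 133.0269] sat 9 [0.4671 0.3925 0.018 ] stand [0.358  0.0405] yaw vs stand y 63.53123140618563
```

```bash
cat >> h.py <<'E'
from scipy.spatial.transform import Rotation as Ro
P0=np.array([0.5472,0.0412,1.6823])
def delta(p,q,yaw=0):
    "shift/turn in tool axes to reach stand point q (TCP), tool x = stand x turned by yaw, z down"
    s=env.observe();R=np.array(s["tool_rot"]);a=p[2]+yaw
    T=np.array([[np.cos(a),np.sin(a),0],[np.sin(a),-np.cos(a),0],[0,0,-1.]])
    print("t",s["time_s"],"pos",np.round(s["position"],4),"shift",np.round(R.T@(S2W(p,q)-s["position"]),4),"turn",np.round(Ro.from_matrix(R.T@T).as_rotvec(),4),"F",np.round(s["ft_force"],1))
E
python3 -c "
from h import *
print(env.tcp_to_tips);delta(P0,(-.15,-.01,.26))"
```

```text
0.017
t 1.7 pos [0.1952 0.5142 0.2483] shift [-0.5744 -0.4461 -0.0117] turn [-0.     -0.      1.0965] F [ 0.4  0.7 -0. ]
```

```bash
python3 -m pendant '[[0.6,-0.043,-0.033,0,0,0,0.14],[0.6,-0.086,-0.067,0,0,0,0.28],[0.6,-0.129,-0.1,0,0,0,0.42],[0.6,-0.172,-0.134,0,0,0,0.56],[0.6,-0.215,-0.167,0,0,0,0.7]]'
python3 -c "
from h import *
delta(P0,(-.15,-.01,.26))"
```

```text
time_s: 2.33
position: [0.3376, 0.2802, 0.2485]
tool_rot: [[-0.483, 0.876, 0.001], [0.876, 0.483, 0.0], [-0.0, 0.001, -1.0]]
ft_force: [-0.6, 1.2, 0.5]
grip_width: 0.051
gripper_force: 0.0
t 2.325 pos [0.3376 0.2802 0.2485] shift [-0.4529  0.0202 -0.0114] turn [ 0.0007 -0.      0.3921] F [-0.6  1.2  0.5]
```

```bash
python3 -m pendant '[[0.6,-0.055,0.002,0,0,0,0.1],[0.6,-0.11,0.005,-0.004,0,0,0.2],[0.6,-0.165,0.007,-0.008,0,0,0.3],[0.6,-0.22,0.01,-0.012,0,0,0.392],[0.6,-0.275,0.012,-0.012,0,0,0.392]]'
python3 -c "
from h import *
delta(P0,(-.15,-.01,.26))"
```

```text
time_s: 2.95
position: [0.482, 0.0456, 0.2608]
tool_rot: [[-0.115, 0.993, 0.001], [0.993, 0.115, -0.0], [-0.0, 0.001, -1.0]]
ft_force: [1.4, 0.9, 0.4]
grip_width: 0.0515
gripper_force: 0.0
t 2.95 pos [0.482  0.0456 0.2608] shift [-0.1618  0.0737  0.0009] turn [0.0011 0.0002 0.0033] F [1.4 0.9 0.4]
```

```bash
python3 -m pendant '[[0.6,-0.054,0.025,0,0,0,0.003],[0.6,-0.108,0.05,0,0,0,0.003],[0.6,-0.162,0.074,0,0,0,0.003],[0.6,-0.162,0.074,0,0,0,0.003]]'
python3 - <<'E'
from h import *
np.set_printoptions(precision=4,suppress=True)
im=env.get_image("wrist");cv2.imwrite("pics/w1.png",im["image"]);print(im["pose"],im["fx"])
np.save("pics/w1.npy",im,allow_pickle=True)
for t in KP: print(t,[(round(r["conf"],2),np.round(r["centre"],1)) for r in env.tip_of("wrist",t)[:2]], np.round(proj(im,S2W(P0,KP[t])),1))
print("spindle",[(round(r["conf"],2),np.round(r["centre"],1)) for r in env.tip_of("wrist","spindle")[:3]])
delta(P0,(-.15,-.01,.26))
E
```

```text
time_s: 3.45
position: [0.5745, -0.1084, 0.2591]
tool_rot: [[-0.109, 0.994, -0.001], [0.994, 0.109, -0.0], [0.0, -0.001, -1.0]]
ft_force: [-1.5, 0.3, 0.0]
grip_width: 0.0514
gripper_force: 0.0
[[ 0.9941 -0.1033 -0.0328  0.5662]
 [ 0.1084  0.9431  0.3143 -0.0277]
 [-0.0016 -0.316   0.9488  0.3859]
 [ 0.      0.      0.      1.    ]] 301.8763354308851
vee [(0.56, array([305.6,  23.9]))] [308.1  23.6]
stop_face [(0.93, array([240.3,  19.4]))] [237.9  23.8]
lip [(0.76, array([306.1,  39.5]))] [308.7  40.1]
column [] [282.1 -87. ]
stand [(0.73, array([310.8,  31.5]))] [308.8  27.9]
spindle [(0.91, array([340.4, 199.4])), (0.91, array([102.3, 279.3])), (0.72, array([193.4, 165.4]))]
t 3.8 pos [ 0.5731 -0.104   0.2608] shift [-0.0029  0.0004  0.0008] turn [0.0005 0.0002 0.0029] F [0.2 0.1 0.1]
```

View pics/w1.png

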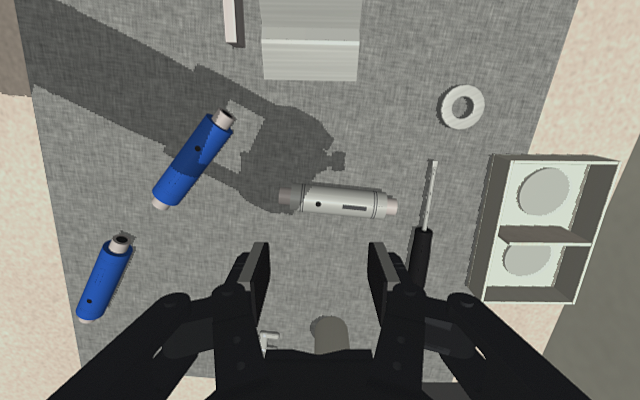

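The wrist view shows the spindle from (280,195) to (397,207), the ramp foot corners at (265,79) and (357,80), and the screwdriver at (433,162)–(415,290), close beside the spindle's -y end. I'll refine the poses and check the clearances.

```bash
python3 - <<'E'
from h import *
np.set_printoptions(precision=4,suppress=True)
im=np.load("pics/w1.npy",allow_pickle=True).item()
tp=env.get_image("top");sd=env.get_image("side")
t=lambda a,b:np.array([160+a/2.66,90+b/2.66])
A=np.array
obs=[(im,(-.058,.055,0),A([265,79.5])),(im,(-.058,-.055,0),A([357,80.5])),(im,(-.018,.055,.010),A([262,42])),(im,(-.018,-.055,.010),A([360,42])),
 (im,KP["stop_face"],A([240.3,19.4])),(im,(-.022,.075,0),A([243,46])),
 (tp,(-.058,-.055,0),t(411,240)),(tp,(-.058,.055,0),t(411,332)),(tp,KP["column"],A([262.3,205.2])),(tp,KP["lip"],A([302.1,198.5])),(sd,KP["stop_face"],A([299.9,200.1])),(sd,KP["column"],A([293.4,179.3])),(sd,KP["lip"],A([328.1,197]))]
p,r=fit(obs,P0);print(p,np.degrees(p[2]));print(r)
R=A([[np.cos(p[2]),-np.sin(p[2])],[np.sin(p[2]),np.cos(p[2])]])
st=lambda w:R.T@(w[:2]-p[:2])
e1=st(atz(im,279,195.5,.02));e2=st(atz(im,397.5,206.5,.02));d=e1-e2
print("ends",e1,e2,"len",np.linalg.norm(d),"c",(e1+e2)/2,"yaw",np.degrees(np.arctan2(-d[0],d[1])))
for n,u,v,z in[("drv tip",433,162,.005),("handle near",423,228,.012),("handle inner edge",410,288,.015),("blue near",218,115,.02),("bearing",462,107,.01)]: print(n,st(atz(im,u,v,z)))
# finger tips in picture
print("tips L,R at z~.243",st(atz(im,262,243,.243)),st(atz(im,372,243,.243)), st(env.observe()["position"]))
E
```

```text
[0.5495 0.0438 1.669 ] 95.62814995234709
[[-0.0628  0.0682]
 [-0.1886  0.0818]
 [-0.186  -0.8431]
 [-0.3207  0.259 ]
 [-0.2562  0.832 ]
 [ 3.2677  0.2005]
 [-0.7085  0.1322]
 [-0.125  -0.1213]
 [ 0.6947 -0.1372]
 [-2.1469 -1.6729]
 [-0.7862  1.9348]
 [ 0.4429 -2.8189]
 [-1.5192 -0.521 ]]
ends [-0.1976  0.04  ] [-0.211  -0.1131] len 0.15362486005318995 c [-0.2043 -0.0366] yaw -4.994052918829578
drv tip [-0.1551 -0.1572]
handle near [-0.2447 -0.1528]
handle inner edge [-0.3384 -0.1443]
blue near [-0.0984  0.1086]
bearing [-0.0867 -0.1812]
tips L,R at z~.243 [-0.1482  0.0195] [-0.1475 -0.0385] [-0.1498 -0.0092]
```

```bash
sed -i 's/^P0=.*/P0=np.array([0.5495,0.0438,1.669])/' h.py; python3 -c "
from h import *
delta(P0,(-.255,-.035,.12));delta(P0,(-.255,-.035,.026))"
```

```text
t 3.9 pos [ 0.5733 -0.1043  0.2607] shift [-0.1057  0.0242  0.1407] turn [0.0004 0.0002 0.0158] F [ 0.3  0.1 -0.7]
t 3.9 pos [ 0.5733 -0.1043  0.2607] shift [-0.1056  0.0241  0.2347] turn [0.0004 0.0002 0.0158] F [ 0.3  0.1 -0.7]
```

```bash
python3 -m pendant '[[0.8,-0.053,0.012,0,0,0,0.008],[0.8,-0.106,0.024,0.01,0,0,0.016],[0.8,-0.106,0.024,0.06,0,0,0.016],[0.8,-0.106,0.024,0.115,0,0,0.016],[0.8,-0.106,0.024,0.14,0,0,0.016]]' && python3 -m pendant '[[0.8,0,0,0.04,0,0,0],[0.8,0,0,0.075,0,0,0],[0.8,0,0,0.087,0,0,0],[0.8,0,0,0.087,0,0,0]]'
python3 - <<'E'
from h import *
im=env.get_image("side");p=proj(im,env.observe()["position"]);u,v=p.astype(int);print(p)
cv2.imwrite("pics/s2.png",cv2.resize(im["image"][v-75:v+60,u-90:u+90],None,fx=4.4,fy=4.4,interpolation=2))
delta(P0,(-.255,-.035,.026))
E
```

```text
time_s: 4.53
position: [0.6081, -0.2069, 0.1172]
tool_rot: [[-0.097, 0.995, -0.004], [0.995, 0.097, 0.002], [0.003, -0.004, -1.0]]
ft_force: [0.2, -0.7, 0.7]
grip_width: 0.0683
gripper_force: 0.0
time_s: 5.03
position: [0.6094, -0.2075, 0.0335]
tool_rot: [[-0.097, 0.995, -0.0], [0.995, 0.097, 0.0], [0.0, -0.0, -1.0]]
ft_force: [0.2, 0.2, -0.4]
grip_width: 0.0683
gripper_force: 0.0
[402.71522628 240.90265243]
t 5.075 pos [ 0.6098 -0.2078  0.0345] shift [ 0.0013 -0.0003  0.0085] turn [ 0.0013  0.0009 -0.001 ] F [-0.2 -0.4  0.5]
```

View pics/s2.png

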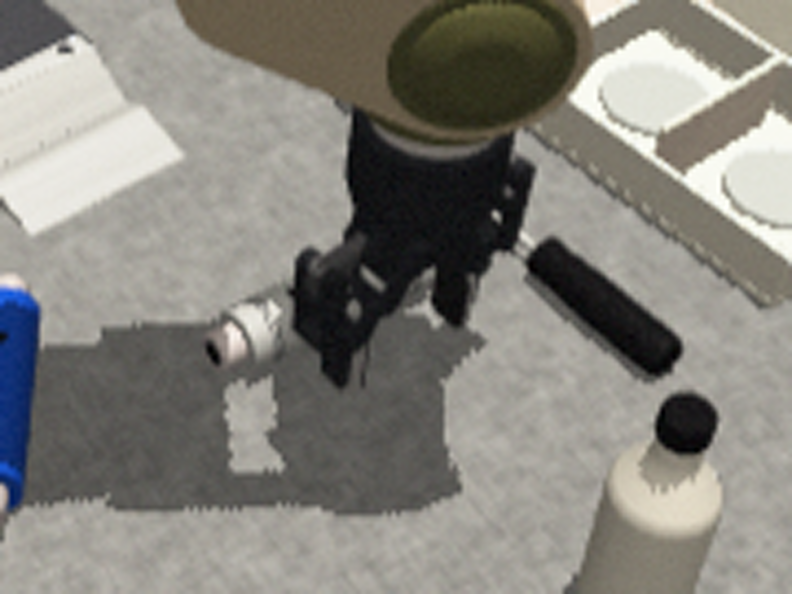

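```bash
python3 - <<'E'
from h import *
im=env.get_image("side");s=env.observe()["position"];R=np.array(env.observe()["tool_rot"])
for uv in[(332+0,372),(346,388)]: print("seen",312+uv[0]/4.4,165+uv[1]/4.4)
for z in(.005,.010,.0175,.025):
  print(z,[np.round(proj(im,s+R@[dx,-dy,0]-[0,0,s[2]-z]),1) for dx in(-.011,.011) for dy in(.034,.045)])
delta(P0,(-.255,-.035,.026))
E
```

```text
seen 387.45454545454544 249.54545454545453
seen 390.6363636363636 253.1818181818182
0.005 [array([393.7, 259.3]), array([390.1, 261.5]), array([387.2, 253.2]), array([383.6, 255.5])]
0.01 [array([393.9, 257.8]), array([390.3, 260.1]), array([387.4, 251.8]), array([383.8, 254.1])]
0.0175 [array([394.3, 255.7]), array([390.6, 258. ]), array([387.7, 249.7]), array([384.1, 251.9])]
0.025 [array([394.6, 253.6]), array([390.9, 255.9]), array([388. , 247.6]), array([384.3, 249.8])]
t 5.125 pos [ 0.6099 -0.2079  0.0349] shift [ 0.0014 -0.0005  0.0089] turn [ 0.0021  0.0014 -0.0011] F [-0.   0.   0.5]
```

```bash
python3 -m pendant '[[0.8,0,0,0.014,0,0,0],[0.8,0.006,0,0.014,0,0,0],[0.8,0.012,0,0.014,0,0,0],[0.8,0.016,0,0.014,0,0,0],[0.8,0.02,0,0.014,0,0,0]]' && python3 -m pendant '[[0.8,0.004,0,0,0,0,0],[0.8,0.008,0,0,0,0,0],[0.8,0.012,0,0,0,0,0],[0.8,0.016,0,0,0,0,0],[0.8,0.02,0,0,0,0,0]]'
cat >> h.py <<'E'
def where(cam="wrist",z=.018,name=None):
    im=env.get_image(cam)
    if name: cv2.imwrite(name,im["image"])
    p=P0;R=np.array([[np.cos(p[2]),-np.sin(p[2])],[np.sin(p[2]),np.cos(p[2])]])
    for d in env.trace(cam,"spindle"):
        m=d["mask"].astype(np.uint8);ys,xs=np.nonzero(m)
        if np.ptp(im["image"][ys,xs].astype(int),axis=1).mean()>30: continue
        (c,wh,an)=cv2.minAreaRect(np.c_[xs,ys].astype(np.float32));b=cv2.boxPoints((c,wh,an))
        if np.linalg.norm(b[0]-b[1])>np.linalg.norm(b[1]-b[2]): e=(b[0]+b[3])/2,(b[1]+b[2])/2
        else: e=(b[0]+b[1])/2,(b[2]+b[3])/2
        a,g=[R.T@(atz(im,*x,z)[:2]-p[:2]) for x in e];dd=a-g;dd=dd if dd[1]>0 else -dd
        print(cam,round(d["conf"],2),"px",np.round(c,1),"c",np.round((a+g)/2,4),"len",round(np.linalg.norm(dd),4),"yaw",round(np.degrees(np.arctan2(-dd[0],dd[1])),2))
    w=np.array(env.observe()["position"]);print("tcp stand",np.round(R.T@(w[:2]-p[:2]),4),w[2])
E
python3 -c "
from h import *
where('wrist');where('side');where('top')"
```

```text
time_s: 5.75
position: [0.6075, -0.1876, 0.0197]
tool_rot: [[-0.097, 0.995, 0.001], [0.995, 0.097, -0.001], [-0.001, 0.001, -1.0]]
ft_force: [-0.5, -0.6, 0.8]
grip_width: 0.0683
gripper_force: 0.2
time_s: 6.38
position: [0.6053, -0.1676, 0.0193]
tool_rot: [[-0.097, 0.995, -0.0], [0.995, 0.097, 0.0], [0.0, -0.0, -1.0]]
ft_force: [-0.7, -0.6, 0.7]
grip_width: 0.0686
gripper_force: 0.2
wrist 0.76 px [320.8 207.7] c [-0.1843 -0.0377] len 0.1644 yaw -5.46
tcp stand [-0.2155 -0.0348] 0.019286286082624317
side 0.7 px [442.7 228.3] c [-0.2715 -0.1501] len 0.15 yaw 85.26
side 0.62 px [374.3 228.1] c [-0.1769 -0.0218] len 0.1245 yaw -3.82
tcp stand [-0.216  -0.0348] 0.019324027877943923
top 0.49 px [271.7 278.7] c [0.0712 0.2481] len 0.0395 yaw -21.97
tcp stand [-0.2162 -0.0348] 0.0192980370416106
```

```bash
python3 -m pendant '[[0.8,0.005,0,0,0,0,0],[0.8,0.01,0,0,0,0,0],[0.8,0.015,0,0,0,0,0],[0.8,0.02,0,0,0,0,0],[0.8,0.025,0,0,0,0,0]]' && python3 -m pendant '[[0.8,0.005,0,0,0,0,0],[0.8,0.01,0,0,0,0,0],[0.8,0.015,0,0,0,0,0],[0.8,0.02,0,0,0,0,0],[0.8,0.025,0,0,0,0,0]]'
python3 -c "
from h import *
where('wrist',name='pics/w3.png')"
```

```text
time_s: 7.3
position: [0.6029, -0.1425, 0.0193]
tool_rot: [[-0.097, 0.995, -0.0], [0.995, 0.097, 0.0], [0.0, -0.0, -1.0]]
ft_force: [0.8, 0.7, 0.8]
grip_width: 0.0686
gripper_force: 0.2
time_s: 7.92
position: [0.6005, -0.1177, 0.0193]
tool_rot: [[-0.097, 0.995, 0.0], [0.995, 0.097, -0.0], [-0.0, 0.0, -1.0]]
ft_force: [0.3, 0.3, -0.1]
grip_width: 0.0684
gripper_force: 0.2
wrist 0.91 px [330.8 209.9] c [-0.1353 -0.0422] len 0.1642 yaw -4.95
wrist 0.83 px [ 17.5 173.5] c [-0.1196  0.097 ] len 0.0566 yaw 72.42
tcp stand [-0.1655 -0.0348] 0.019298467288296237
```

View pics/w3.png

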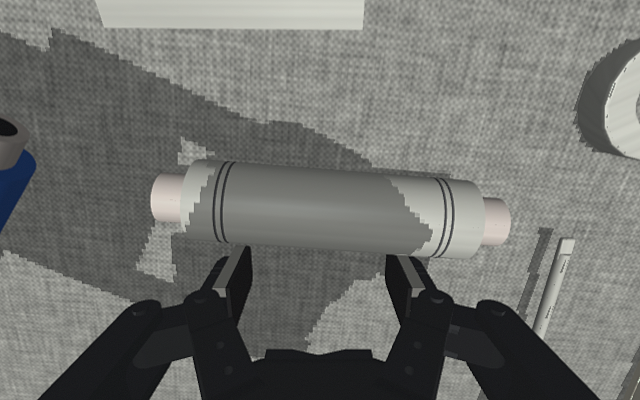

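The wrist view shows the spindle at (331,210), still yawed by -5° and drifting to -y. I'll roll it 20 mm more to clear the screwdriver, then slide it along its axis from the -y end before the ramp.

```bash
python3 -m pendant '[[0.8,0.005,0,0,0,0,0],[0.8,0.01,0,0,0,0,0],[0.8,0.015,0,0,0,0,0],[0.8,0.02,0,0,0,0,0],[0.8,0.01,0,0,0,0,0]]' && python3 -m pendant '[[0.8,-0.008,0,-0.02,0,0,0],[0.8,-0.008,0,-0.07,0,0,0],[0.5,-0.008,0,-0.12,0,0,0],[0.2,-0.008,0.02,-0.15,0,0,0.04],[0,-0.008,0.04,-0.16,0,0,0.087]]'
python3 -c "
from h import *
where('wrist',name='pics/w4.png')
print([r['bbox'] for r in env.find_in('wrist','bearing')],[r['bbox'] for r in env.find_in('wrist','screwdriver')])
delta(P0,(-.122,-.145,.1),-.087)"
```

```text
time_s: 8.65
position: [0.5995, -0.1075, 0.0193]
tool_rot: [[-0.098, 0.995, -0.0], [0.995, 0.098, 0.0], [0.0, -0.0, -1.0]]
ft_force: [1.4, -0.9, 0.2]
grip_width: 0.0687
gripper_force: 0.0
time_s: 9.28
position: [0.6411, -0.1132, 0.1821]
tool_rot: [[-0.008, 1.0, 0.004], [1.0, 0.008, -0.002], [-0.002, 0.004, -1.0]]
ft_force: [0.1, 0.2, -0.3]
grip_width: 0.0141
gripper_force: 0.0
wrist 0.98 px [275.6 124.2] c [-0.1087 -0.0412] len 0.1576 yaw -3.91
wrist 0.28 px [185.   38.5] c [-0.0296  0.0268] len 0.1694 yaw -5.17
tcp stand [-0.1649 -0.0762] 0.18037124602475388
[[421.5, 86.8, 55.7, 64.6]] [[395.6, 225.2, 22.1, 141.0]]
t 9.475 pos [ 0.6396 -0.1126  0.1785] shift [0.0485 0.0668 0.0784] turn [-0.0013 -0.0003 -0.0005] F [-1.  -0.3  0.3]
```

View pics/w4.png

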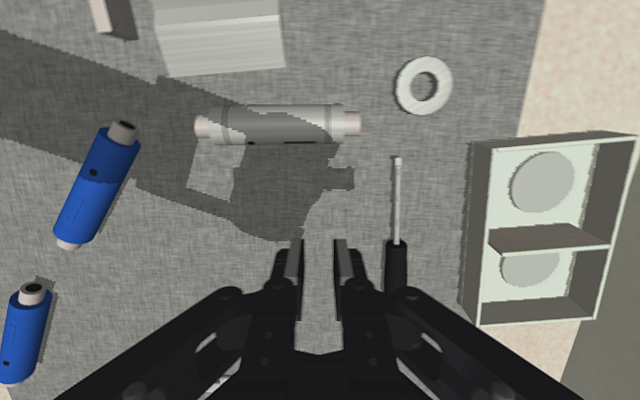

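The wrist view shows the spindle ends at (196,126) and (361,123), the bearing at (423,86) and the screwdriver tip at (398,158). The finger goes into the gap at about (375,123).

```bash
python3 - <<'E'
from h import *
im=env.get_image("wrist");p=P0;R=np.array([[np.cos(p[2]),-np.sin(p[2])],[np.sin(p[2]),np.cos(p[2])]])
d=cv2.phaseCorrelate(cv2.imread("pics/w4.png",0).astype(np.float32),cv2.cvtColor(im["image"],6).astype(np.float32));print(d)
for n,u,v,z in[("-y end",361,123,.018),("+y end",195,126,.018),("drv tip",398,157,.006),("bearing edge",394,86,.01),("bearing low",423,114,.01)]: print(n,np.round(R.T@(atz(im,u,v,z)[:2]-p[:2]),4))
for q in [(-.118,-.145)]:
  for y in (-.160,-.130): print(np.round(proj(im,S2W(p,(q[0],y,.015)))))
delta(P0,(-.116,-.143,.09),-.07)
E
```

```text
((0.8888683932490267, 1.4477974470830475), 0.3645187414884567)
-y end [-0.1133 -0.1187]
+y end [-0.1025  0.0359]
drv tip [-0.1512 -0.1558]
bearing edge [-0.0835 -0.1514]
bearing low [-0.111  -0.1786]
[405. 124.]
[373. 127.]
t 9.525 pos [ 0.6393 -0.1125  0.1783] shift [0.0542 0.0646 0.0883] turn [-0.0019 -0.0006 -0.0178] F [-0.4  0.5 -0.3]
```

```bash
python3 -m pendant '[[0,0.024,0.032,0,0,0,0],[0,0.049,0.0635,0,0,0,0],[0,0.049,0.0635,0.02,0,0,0],[0,0.049,0.0635,0.06,0,0,0],[0,0.049,0.0635,0.1,0,0,0]]' && python3 -c "
from h import *
delta(P0,(-.121,-.142,.030),-.087)"
```

```text
time_s: 10.15
position: [0.7022, -0.0628, 0.0776]
tool_rot: [[-0.01, 1.0, -0.001], [1.0, 0.01, 0.0], [0.0, -0.001, -1.0]]
ft_force: [0.7, 0.2, -0.5]
grip_width: -0.0002
gripper_force: 0.0
t 10.15 pos [ 0.7022 -0.0628  0.0776] shift [0.0001 0.0005 0.0476] turn [-0.0013 -0.0002 -0.0007] F [ 0.7  0.2 -0.5]
```

```bash
python3 -m pendant '[[0,0,0,0.025,0,0,0],[0,0,0,0.046,0,0,0],[0,0,0,0.046,0,0,0],[0,0,-0.004,0.046,0,0,0],[0,0,-0.008,0.046,0,0,0]]' && python3 -m pendant '[[0,0,-0.004,0,0,0,0],[0,0,-0.008,0,0,0,0],[0,0,-0.012,0,0,0,0],[0,0,-0.016,0,0,0,0],[0,0,-0.02,0,0,0,0]]'
python3 -c "
from h import *
where('wrist')
where('side')"
```

```text
time_s: 10.78
position: [0.6951, -0.0628, 0.0345]
tool_rot: [[-0.01, 1.0, 0.002], [1.0, 0.01, -0.0], [-0.0, 0.002, -1.0]]
ft_force: [0.1, 0.0, -0.1]
grip_width: 0.0002
gripper_force: 0.0
time_s: 11.4
position: [0.6751, -0.0629, 0.0335]
tool_rot: [[-0.01, 1.0, 0.001], [1.0, 0.01, -0.0], [-0.0, 0.001, -1.0]]
ft_force: [3.4, 0.3, 1.7]
grip_width: -0.0
gripper_force: 1.6
wrist 0.84 px [147.  251.2] c [-0.1089 -0.0243] len 0.1564 yaw -4.63
tcp stand [-0.1184 -0.1141] 0.03329149779206261
side 0.97 px [357.3 210.7] c [-0.1074 -0.0273] len 0.1568 yaw -3.56
tcp stand [-0.1183 -0.1141] 0.03301874057450617
```

```bash
python3 -m pendant '[[0,0,-0.004,0,0,0,0],[0,0,-0.008,0,0,0,0],[0,0,-0.012,0,0,0,0],[0,0,-0.015,0,0,0,0],[0,0,-0.005,0,0,0,0]]' && python3 -m pendant '[[0,0,0.005,-0.02,0,0,0],[0,0,0.005,-0.06,0,0,0],[0.3,-0.04,-0.03,-0.1,0,0,-0.04],[0.6,-0.06,-0.07,-0.1,0,0,-0.087],[0.8,-0.06,-0.1,-0.1,0,0,-0.087]]'
python3 -c "
from h import *
where('wrist');where('side')
delta(P0,(-.155,-.012,.1),0)"
```

```text
time_s: 12.22
position: [0.6696, -0.0629, 0.0333]
tool_rot: [[-0.01, 1.0, -0.002], [1.0, 0.01, 0.0], [0.0, -0.002, -1.0]]
ft_force: [-0.2, -0.4, 0.6]
grip_width: 0.0002
gripper_force: 0.0
time_s: 12.85
position: [0.5697, -0.1254, 0.1339]
tool_rot: [[-0.095, 0.995, 0.0], [0.995, 0.095, -0.001], [-0.001, 0.0, -1.0]]
ft_force: [-0.1, -0.2, -0.1]
grip_width: 0.0545
gripper_force: 0.0
wrist 0.83 px [327.5 115.4] c [-0.1059 -0.0117] len 0.1576 yaw -4.28
tcp stand [-0.1691 -0.0028] 0.133766062769885
side 0.71 px [351.5 213.1] c [-0.1054 -0.0105] len 0.1549 yaw -6.99
tcp stand [-0.1692 -0.0053] 0.13368217232316432
t 13.05 pos [ 0.5713 -0.1241  0.1337] shift [0.0142 0.0067 0.0337] turn [ 0.0005  0.0002 -0.0015] F [ 0.6  0.  -0.2]
```

```bash
python3 -m pendant '[[0.8,0.014,0.007,0.03,0,0,0],[0.8,0.014,0.007,0.08,0,0,0],[0.8,0.014,0.007,0.113,0,0,0],[0.8,0.014,0.007,0.113,0,0,0],[0.8,0.02,0.007,0.113,0,0,0]]' && python3 -m pendant '[[0.8,0.005,0,0,0,0,0],[0.8,0.01,0,0,0,0,0],[0.8,0.015,0,0,0,0,0],[0.8,0.02,0,0,0,0,0],[0.8,0.025,0,0,0,0,0]]'  && python3 -m pendant '[[0.8,0.005,0,0,0,0,0],[0.8,0.01,0,0,0,0,0],[0.8,0.015,0,0,0,0,0],[0.8,0.02,0,-0.002,0,0,0],[0.8,0.025,0,-0.004,0,0,0]]'
python3 -c "
from h import *
where('wrist')
delta(P0,(-.029,-.018,.030),0)"
```

```text
time_s: 13.68
position: [0.5771, -0.1035, 0.0214]
tool_rot: [[-0.097, 0.995, 0.002], [0.995, 0.097, -0.001], [-0.001, 0.002, -1.0]]
ft_force: [-0.3, 0.5, 0.7]
grip_width: 0.0683
gripper_force: 0.0
time_s: 14.3
position: [0.5733, -0.0781, 0.0204]
tool_rot: [[-0.097, 0.995, 0.0], [0.995, 0.097, -0.0], [-0.0, 0.0, -1.0]]
ft_force: [0.2, -0.2, -0.7]
grip_width: 0.0683
gripper_force: 0.2
time_s: 14.92
position: [0.5709, -0.0532, 0.0245]
tool_rot: [[-0.097, 0.995, 0.0], [0.995, 0.097, -0.0], [-0.0, 0.0, -1.0]]
ft_force: [0.6, 0.1, 0.2]
grip_width: 0.0686
gripper_force: 0.2
tcp stand [-0.0984 -0.0118] 0.0246048154916855
t 15.025 pos [ 0.5709 -0.053   0.0246] shift [ 0.0694  0.0061 -0.0054] turn [ 0.0003 -0.     -0.0007] F [-0.3 -0.7  0.7]
```

```bash
python3 -m pendant '[[0.8,0.005,0,-0.001,0,0,0],[0.8,0.01,0,-0.002,0,0,0],[0.8,0.015,0,-0.003,0,0,0],[0.8,0.02,0,-0.004,0,0,0],[0.8,0.025,0,-0.005,0,0,0]]'
python3 -c "
from h import *
where('wrist',.023,'pics/w5.png')
where('side',.023)"
```

```text
time_s: 15.65
position: [0.5698, -0.03, 0.0306]
tool_rot: [[-0.097, 0.995, 0.004], [0.995, 0.097, -0.003], [-0.003, 0.003, -1.0]]
ft_force: [0.4, -9.3, 6.6]
grip_width: 0.0684
gripper_force: 4.8
wrist 0.97 px [320. 210.] c [-0.0473 -0.0142] len 0.1623 yaw -0.14
tcp stand [-0.0744 -0.0125] 0.030164913279228094
side 0.63 px [334.7 199.4] c [-0.0459 -0.0033] len 0.1337 yaw -1.98
tcp stand [-0.0745 -0.0123] 0.02982735743881078
```

View pics/w5.png

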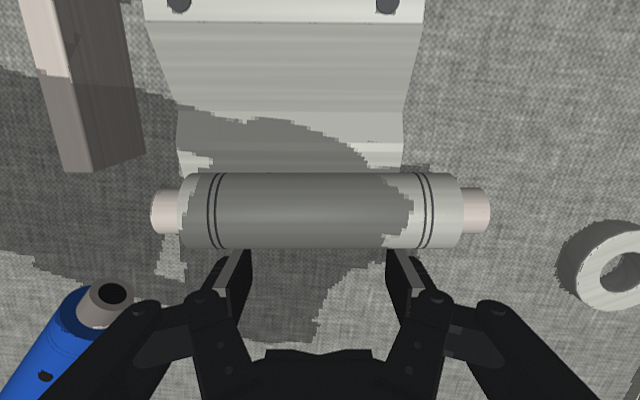

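The view shows the spindle square on the ramp at (320,210), both fingers behind it, with +y room before the stop. The push is about 11 N, so I'll keep climbing.

```bash
python3 -m pendant '[[0.8,0.004,0,0,0,0,0],[0.8,0.008,0,0,0,0,0],[0.8,0.012,0,0,0,0,0]]'; python3 -m pendant '[[0.8,0.004,0,0,0,0,0],[0.8,0.008,0,0,0,0,0],[0.8,0.012,0,-0.001,0,0,0]]'
python3 -c "
from h import *
where('wrist',.028)"
```

```text
time_s: 16.23
position: [0.5676, -0.0172, 0.0295]
tool_rot: [[-0.097, 0.995, 0.001], [0.995, 0.097, -0.001], [-0.001, 0.0, -1.0]]
ft_force: [0.2, -6.2, 3.2]
grip_width: 0.0684
gripper_force: 2.9
time_s: 16.6
position: [0.566, -0.0047, 0.0303]
tool_rot: [[-0.097, 0.995, -0.0], [0.995, 0.097, 0.0], [0.0, -0.0, -1.0]]
ft_force: [0.4, -0.7, 0.3]
grip_width: 0.0686
gripper_force: 0.4
wrist 0.67 px [323. 214.] c [-0.0216 -0.0141] len 0.165 yaw -0.07
wrist 0.67 px [241. 128.] c [0.0174 0.0205] len 0.1707 yaw -0.09
tcp stand [-0.0492 -0.0115] 0.030125672040440515
```

```bash
python3 -m pendant '[[0.8,0.003,0,0,0,0,0],[0.8,0.006,0,0,0,0,0],[0.8,0.009,0,0,0,0,0],[0.8,0.012,0,0,0,0,0],[0.8,0.015,0,0,0,0,0]]'
python3 -c "
from h import *
where('wrist',.0228);where('side',.0228)"
```

```text
time_s: 17.32
position: [0.5647, 0.0104, 0.0303]
tool_rot: [[-0.097, 0.995, -0.0], [0.995, 0.097, 0.0], [0.0, -0.0, -1.0]]
ft_force: [0.8, -0.4, 0.1]
grip_width: 0.0685
gripper_force: 0.0
wrist 0.7 px [322.  204.5] c [-0.0038 -0.014 ] len 0.1642 yaw -0.57
tcp stand [-0.0347 -0.0118] 0.030335064864609677
side 0.75 px [300.1 175.7] c [0.0996 0.0137] len 0.3744 yaw 81.81
side 0.7 px [323.7 191. ] c [-0.0042  0.0006] len 0.1269 yaw -6.56
tcp stand [-0.0349 -0.0118] 0.030336737610873916
```

```bash
python3 -m pendant '[[0.8,-0.01,0,0,0,0,0],[0.8,-0.01,0,-0.05,0,0,0],[0.4,-0.01,0.03,-0.1,0,0,0],[0,0.02,0.08,-0.1,0,0,0],[0,0.035,0.11,-0.1,0,0,0]]'
python3 -c "
from h import *
where('wrist',.0228,'pics/w6.png')
delta(P0,(0,-.122,.034),0)"
```

```text
time_s: 18.15
position: [0.6725, 0.0561, 0.131]
tool_rot: [[-0.097, 0.995, 0.002], [0.995, 0.097, -0.0], [-0.0, 0.002, -1.0]]
ft_force: [0.1, -0.4, -0.0]
grip_width: 0.0139
gripper_force: 0.0
wrist 0.65 px [180.  201.3] c [-0.0034 -0.0098] len 0.1602 yaw -0.61
tcp stand [ 0.0006 -0.1237] 0.12968082347070092
t 18.25 pos [0.6726 0.0566 0.1297] shift [-0.0006 -0.0018  0.0957] turn [ 0.001  -0.      0.0004] F [-1.1 -0.5 -0.3]
```

View pics/w6.png

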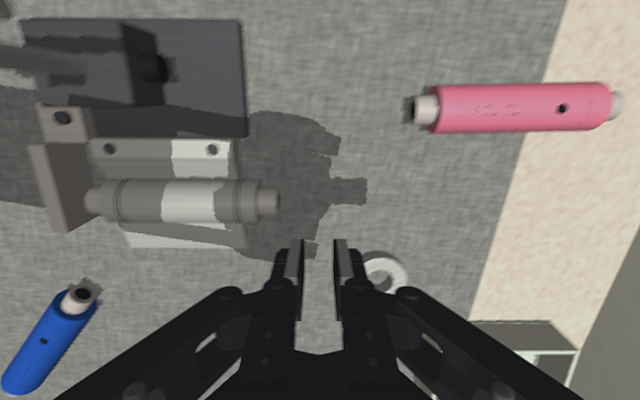

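The view shows the spindle seated in the V at (180,201), with its free end at (280,200). I'll lower the shut fingers beside that end and push towards the stop.

```bash
python3 -m pendant '[[0,-0.002,0,0.04,0,0,0],[0,-0.002,0,0.08,0,0,0],[0,-0.002,0,0.094,0,0,0],[0,-0.002,0,0.094,0,0,0]]' && python3 -m pendant '[[0,0,-0.004,0,0,0,0],[0,0,-0.008,0,0,0,0],[0,0,-0.012,0,0,0,0],[0,0,-0.015,0,0,0,0]]' && python3 -m pendant '[[0,0,-0.002,0,0,0,0],[0,0,-0.004,0,0,0,0],[0,0,-0.006,0,0,0,0]]'
python3 -c "
from h import *
where('wrist',.0228);where('side',.0228)"
```

```text
time_s: 18.75
position: [0.6708, 0.053, 0.0363]
tool_rot: [[-0.096, 0.995, -0.001], [0.995, 0.096, -0.0], [0.0, -0.001, -1.0]]
ft_force: [-0.3, 0.8, -0.1]
grip_width: -0.0003
gripper_force: 0.0
time_s: 19.25
position: [0.6559, 0.0522, 0.0367]
tool_rot: [[-0.097, 0.995, 0.0], [0.995, 0.097, -0.0], [-0.0, 0.0, -1.0]]
ft_force: [0.3, 0.4, 0.7]
grip_width: 0.0001
gripper_force: 0.0
time_s: 19.62
position: [0.6505, 0.0516, 0.0364]
tool_rot: [[-0.097, 0.995, 0.001], [0.995, 0.097, 0.0], [-0.0, 0.001, -1.0]]
ft_force: [2.6, 0.3, 0.2]
grip_width: -0.0003
gripper_force: 1.3
wrist 0.68 px [147.  259.5] c [-0.0043 -0.011 ] len 0.1553 yaw -0.12
wrist 0.43 px [124.5 158. ] c [ 0.0371 -0.0076] len 0.1586 yaw 78.44
tcp stand [-0.0021 -0.1011] 0.036426475131820776
side 0.79 px [327.2 188.4] c [-0.0015 -0.0135] len 0.159 yaw -0.2
tcp stand [-0.0021 -0.1011] 0.03637075077186441
```

```bash
python3 -m pendant '[[0,0,-0.002,0,0,0,0],[0,0,-0.004,0,0,0,0],[0,0,-0.006,0,0,0,0],[0,0,-0.0075,0,0,0,0]]'; for i in 1; do python3 -m pendant '[[0,0,-0.001,0,0,0,0],[0,0,-0.002,0,0,0,0]]'; done
```

```text
time_s: 20.32
position: [0.6426, 0.0509, 0.0364]
tool_rot: [[-0.097, 0.995, 0.0], [0.995, 0.097, -0.0], [-0.0, 0.0, -1.0]]
ft_force: [2.5, -0.3, -0.4]
grip_width: 0.0
gripper_force: 1.4
time_s: 20.58
position: [0.6407, 0.0507, 0.0364]
tool_rot: [[-0.097, 0.995, 0.0], [0.995, 0.097, 0.0], [0.0, 0.0, -1.0]]
ft_force: [3.0, -0.2, -0.2]
grip_width: 0.0001
gripper_force: 1.5
```

```bash
python3 -m pendant '[[0,0,-0.001,0,0,0,0],[0,0,-0.001,0,0,0,0]]'; python3 -m pendant '[[0,0,-0.001,0,0,0,0],[0,0,-0.001,0,0,0,0]]'
```

```text
time_s: 20.82
position: [0.6396, 0.0506, 0.0364]
tool_rot: [[-0.097, 0.995, -0.0], [0.995, 0.097, -0.0], [0.0, -0.0, -1.0]]
ft_force: [2.1, 0.3, -1.0]
grip_width: -0.0002
gripper_force: 1.2
time_s: 21.08
position: [0.6386, 0.0505, 0.0363]
tool_rot: [[-0.097, 0.995, -0.0], [0.995, 0.097, 0.0], [0.0, -0.0, -1.0]]
ft_force: [2.3, 1.3, 0.8]
grip_width: -0.0002
gripper_force: 1.3
```

```bash
python3 -m pendant '[[0,0,-0.001,0,0,0,0],[0,0,-0.001,0,0,0,0]]'; python3 -c "
from h import *
where('wrist',.0228);where('side',.0228)"
```

```text
time_s: 21.32
position: [0.6376, 0.0504, 0.0363]
tool_rot: [[-0.097, 0.995, -0.0], [0.995, 0.097, 0.0], [0.0, -0.0, -1.0]]
ft_force: [2.9, 1.2, 1.1]
grip_width: -0.0002
gripper_force: 1.3
wrist 0.92 px [ 25.5 383.5] c [-0.0916  0.0932] len 0.0317 yaw -0.04
wrist 0.89 px [146.9 259.3] c [-0.0042  0.002 ] len 0.1553 yaw -0.5
tcp stand [-0.0021 -0.0884] 0.036340864789193406
side 0.77 px [324.9 189.4] c [-0.0008 -0.0064] len 0.1457 yaw 1.88
side 0.16 px [437.7 222.7] c [-0.2524 -0.1504] len 0.1929 yaw 84.12
tcp stand [-0.0021 -0.0883] 0.036343811038066734
```

Not against the stop yet, going by the force (under 3 N). I'll continue in small steps.

```bash
python3 -m pendant '[[0,0,-0.001,0,0,0,0],[0,0,-0.001,0,0,0,0]]'; python3 -m pendant '[[0,0,-0.001,0,0,0,0],[0,0,-0.001,0,0,0,0]]'
```

```text
time_s: 21.78
position: [0.6369, 0.0503, 0.0364]
tool_rot: [[-0.097, 0.995, 0.001], [0.995, 0.097, 0.0], [-0.0, 0.001, -1.0]]
ft_force: [3.7, 0.1, -0.4]
grip_width: 0.0004
gripper_force: 2.1
time_s: 22.02
position: [0.6367, 0.0502, 0.0365]
tool_rot: [[-0.097, 0.995, 0.003], [0.995, 0.097, 0.0], [-0.0, 0.003, -1.0]]
ft_force: [7.9, 0.4, -1.7]
grip_width: 0.0002
gripper_force: 4.0
```

The force is climbing and motion has stopped, so it is against the stop. Now back off, retreat and check.

```bash
python3 -m pendant '[[0,0,0.003,0,0,0,0],[0,0,0.012,0,0,0,0],[0,0,0.02,-0.03,0,0,0],[0,0,0.03,-0.08,0,0,0],[0,0,0.03,-0.1,0,0,0]]'; python3 -c "
from h import *
where('wrist',.0228)
im=env.get_image('wrist');cv2.imwrite('pics/w7.png',im['image']);where('side',.0228)"
```

```text
time_s: 22.65
position: [0.6668, 0.0531, 0.1392]
tool_rot: [[-0.097, 0.995, 0.003], [0.995, 0.097, -0.001], [-0.001, 0.003, -1.0]]
ft_force: [-1.0, -0.3, 0.0]
grip_width: -0.0001
gripper_force: 0.0
wrist 0.58 px [173.5 194.5] c [-0.0027  0.0046] len 0.1602 yaw -0.14
tcp stand [-0.0023 -0.1173] 0.13865801244860781
side 0.61 px [325.3 189.6] c [-0.0022 -0.0066] len 0.1479 yaw -0.21
side 0.55 px [311.1 118.5] c [ 0.2841 -0.1623] len 0.0984 yaw -12.81
tcp stand [-0.002  -0.1158] 0.13474188702638118
```

View pics/w7.png

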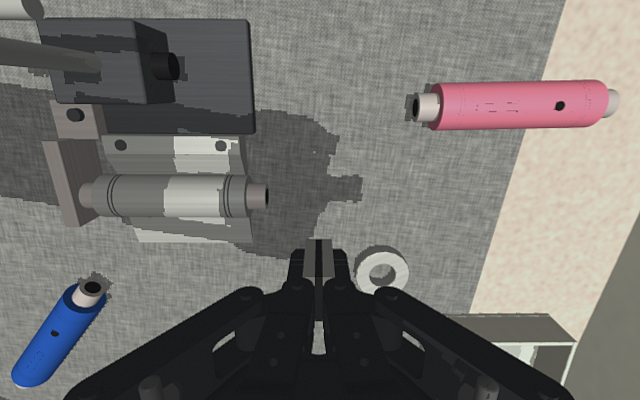

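The view shows the spindle square in the V at (173,195), its left end at (79,195) meeting the stop face, with the fingers clear and the other things in place.

```bash
python3 -c "
from rig import env
print(env.close_job())"
```

```text
the job is handed in; nothing more can be done
None
```

The spindle is seated in the V, square to it and pushed up against the end stop, and I have handed the job in at about 23 s of the 54 s; the hand-in returned no verdict, and the highest push reading I saw was about 11 N.

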